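# Set the address switches of a bin-rack light box

## Task

Set the address of the grey bin-light switch box on the packing bench: of its three toggle switches, the outer two must be on and the middle one off. A switch is on when its lever is thrown towards the row of small round pilot lamps and off when thrown the other way, towards the white paper tags; some may already be right.

Things in the scene. Friction and masses are not known exactly. Their poses are not given: they have to be found in the camera images.
- switch_box: Grey box fixed to the bench, 160 (x) x 190 (y) x 60 mm high. Origin: centre of its underside, z up. On its flat top: three round pilot lamps (5 mm high) along the +x edge, white paper tags along the -x edge, between them three steel levers in a row along y, 45 mm apart, swinging in the box's x-z plane. Lever tips stand at x = -24 mm (off) or +24 mm (on), 110 mm above the bench.
- switch_a (a joint): Outer switch at the box's +y end, pivot at (0, 45, 60) mm in the box frame: steel lever 12 mm wide (y), 8 mm thick, with an 18 mm ball end, 55 mm from pivot to tip. Radians: 0 = off, leaning 0.45 towards the box's -x edge (tags); 0.9 = on, leaning 0.45 towards +x (lamps). It moves lightly (under 2 N); pushed past upright (0.45) it drops by its own weight to the other end and stays.
- switch_b (a joint): Middle switch, pivot at (0, 0, 60) mm in the box frame: steel lever 12 mm wide (y), 8 mm thick, with an 18 mm ball end, 55 mm from pivot to tip. Radians: 0 = off, leaning 0.45 towards the box's -x edge (tags); 0.9 = on, leaning 0.45 towards +x (lamps). It moves lightly (under 2 N); pushed past upright (0.45) it drops by its own weight to the other end and stays.
- switch_c (a joint): Outer switch at the box's -y end, pivot at (0, -45, 60) mm in the box frame: steel lever 12 mm wide (y), 8 mm thick, with an 18 mm ball end, 55 mm from pivot to tip. Radians: 0 = off, leaning 0.45 towards the box's -x edge (tags); 0.9 = on, leaning 0.45 towards +x (lamps). It moves lightly (under 2 N); pushed past upright (0.45) it drops by its own weight to the other end and stays.
Mind the look-alikes: they are no part of the job. What is meant by the switch_box is not turquoise, and is the larger of those in its own colour.

How it is judged:
By the outcome, as a careful person would: the job done as asked, in the order asked, and still so for the second after the job is handed in, with the robot touching nothing.
It also fails if it takes over 40 s, if anything falls off the work surface, if the arm or the gripper's body presses on something with over 40 N, if the wrist force passes 120 N, or if a joint passes its speed limit or range.

## Robot

A 6-joint arm with a two-finger parallel gripper is mounted at the origin on the work surface. World frame = base frame: x ahead of the robot, y to its left, z up, the work surface at z = 0. Lengths are in m, angles in rad, forces in N, time in s.
With the tool pointing down it reaches from about 0.325 to 0.9 m from the base axis. Payload 6.1 kg.
Tool frame: the origin (TCP) lies midway between the tips of the shut fingers; the grasp point (between the pads) lies 19 mm behind it (robot.hold_point_z is the distance from the TCP to the grasp point, in m); z points along the fingers, y is the line along which they close (so a half turn about z gives the same grasp; the last joint's range is limited). The gripper opens to 87 mm and grips with 3 to 60 N. Pads are 19 mm wide; open, the fingers measure 117 mm over their backs; the gripper's body (75 mm by 190 mm) begins 51 mm behind the grasp point.
Start: joints at [-1.45, 0.22, 1.526, -0, 1.395, -0.126], TCP at [0.153, -0.606, 0.223] pointing down, gripper open.
Joint ranges: [-2.98, 2.98], [-0.91, 2.08], [0.09, 2.57], [-1.24, 4.39], [0.2, 2.65], [-2.68, 2.68]. Speed limits (rad/s): [2.57, 2.57, 3.01, 3.14, 3.14, 3.14].

## Interface

Orientations are given as [roll, pitch, yaw] about the fixed x, y, z axes, in that order (R = Rz(yaw) Ry(pitch) Rx(roll)).
In Python, from cell import robot gives the robot as it stands. Calls block until the motion is done:
- robot.move_to(position, orientation): joint-space move of the TCP to a pose.
- robot.movel(position, frame=None, v=0.15, guard=None): straight line of the TCP; frame=None keeps the orientation; v is the mean speed in m/s. With guard (N) it stops when the force on the tool has changed by that much, and returns True; else False.
- robot.move_j(angles): joint-space move.
- robot.let_go() and robot.clamp(squeeze=None): open the fingers fully, or close them until they stop; squeeze is the grip in N (None keeps the last).
- robot.pause(seconds).
- robot.inverse_kinematics(position, orientation): joint angles nearest the present ones, or None.
- robot.get_image(name): name is "side" or "top"; returns the picture (480x640x3 uint8, blue, green, red); there is no depth.
- robot.camera_info(name): a dict with "fx", "fy", "cx", "cy" (pixels), "R" (3x3) and "t" (3): a world point X has camera coordinates R X + t. Camera axes: x right, y down, z forward; pixel columns grow to the right and rows downward; lengths in m; the calibration is good to about 2 mm. A picture is of the moment at which its call begins. camera_info takes no time and is no camera call.
A pose or a line that the arm cannot do raises robot.Unreachable and nothing moves.
- robot.sign_off(): hands the job in; it is judged then, once.
Readings, each from a call of its own:
- robot.current_time(): time.
- robot.current_joint_pos(): joint angles.
- robot.current_qd(): joint speeds.
- robot.current_effort(): joint torques, N m.
- robot.current_position(): TCP position.
- robot.current_tcp_rot(): TCP orientation.
- robot.current_wrist_force(): force on the tool from outside, world axes, zero at the start.
- robot.current_wrist_torque(): the same for the moment, N m.
- robot.current_width(): finger opening in m.
- robot.current_grip_force(): force on a finger pad.
Only numpy, scipy, OpenCV 4.12 (cv2) and the standard library are available. Lean on these libraries where they do the work, as an engineer would, in place of code of your own. Each camera call takes 0.05 s, during which the arm holds its last target. There are 200 camera calls.

## Working session

There is one attempt and no reset: what is moved stays moved. The work goes in short steps, each a Python script; the robot and the scene stay as the last script left them, time stands still between calls to the robot, and variables do not carry over. Pictures are saved under pics/ and viewed, at most 10 in all, crops included, and the job is handed in when it is done.

```bash
mkdir -p pics; python3 - <<'E'
from cell import robot
import cv2
for n in("top","side"):
    cv2.imwrite(f"pics/{n}0.png",robot.get_image(n)); i=robot.camera_info(n); print(n,i)
E
```

```text
top {'fx': 593.7886892901032, 'fy': 593.7886892901032, 'cx': 316.917223214652, 'cy': 235.6003197356378, 'R': array([[ 0.02291962, -0.99966976,  0.01162202],
       [-0.99415429, -0.02401694, -0.1052636 ],
       [ 0.10550797, -0.00914148, -0.99437644]]), 't': array([-0.07361707,  0.49001622,  0.9934312 ])}
side {'fx': 452.36691463109224, 'fy': 452.36691463109224, 'cx': 308.4226921521176, 'cy': 240.5266274232819, 'R': array([[ 0.92263223, -0.38556701, -0.00937314],
       [-0.26343266, -0.61225131, -0.74548747],
       [ 0.28169666,  0.69027996, -0.66645373]]), 't': array([-0.45429799,  0.12700897,  0.68457437])}
```

View pics/top0.png

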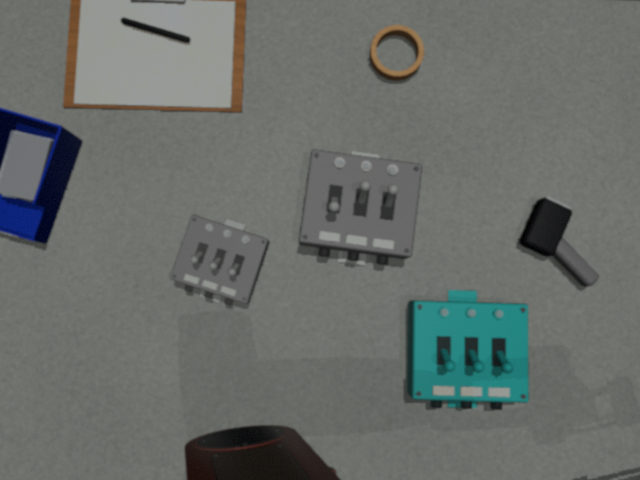

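View pics/side0.png

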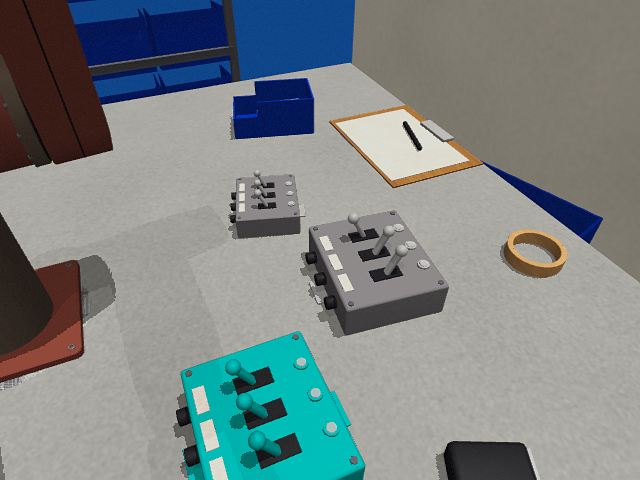

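The top view shows three candidates: large grey at about (360,205), small grey at (220,260) and turquoise at (468,350). The target is the large grey box, as it isn't turquoise and is the bigger of the two greys. I'll confirm with a crop and measure it.

```bash
cat > h.py <<'E'
import cv2,numpy as np
from cell import robot
def ray(n,u,v,z):
    i=robot.camera_info(n);R,t=i["R"],i["t"];c=-R.T@t
    d=R.T@np.array([(u-i["cx"])/i["fx"],(v-i["cy"])/i["fy"],1]);return c+d*(z-c[2])/d[2]
def proj(n,X):
    i=robot.camera_info(n);p=i["R"]@np.array(X)+i["t"];return i["fx"]*p[0]/p[2]+i["cx"],i["fy"]*p[1]/p[2]+i["cy"]
E
python3 - <<'E'
from h import *
im=cv2.imread("pics/top0.png");g=cv2.cvtColor(im,cv2.COLOR_BGR2GRAY)
x0,y0=290,140;c=g[y0:270,x0:430]
for nm,m,z in(("bright",c>150,.062),("dark",c<42,.06)):
    n,l,s,ce=cv2.connectedComponentsWithStats(m.astype(np.uint8))
    for k in range(1,n):
        if s[k,4]>25:
            u,v=ce[k]+[x0,y0];print(nm,s[k,4],s[k,:4],(u.round(1),v.round(1)),ray("top",u,v,z).round(4))
a=cv2.resize(im[y0:270,x0:430],None,fx=4,fy=4,interpolation=cv2.INTER_CUBIC)
s=cv2.resize(cv2.imread("pics/side0.png")[200:340,300:450],(557,520))[:,:240+0] if 0 else cv2.imread("pics/side0.png")[195:335,300:455]
s=cv2.resize(s,(230,208))
o=np.zeros((520,790,3),np.uint8);o[:,:560]=a;o[:208,560:]=s;cv2.imwrite("pics/c1.png",o)
E
```

```text
bright 91 [31 93 17  7] (np.float64(329.2), np.float64(236.1)) [ 0.4874 -0.0821  0.062 ]
bright 89 [58 96 17  8] (np.float64(356.1), np.float64(239.8)) [ 0.4824 -0.1268  0.062 ]
bright 92 [ 85 100  17   8] (np.float64(383.0), np.float64(243.3)) [ 0.4776 -0.1714  0.062 ]
dark 92 [ 27 106  14  10] (np.float64(323.6), np.float64(250.2)) [ 0.464  -0.0734  0.06  ]
dark 82 [ 57 110  13  10] (np.float64(353.0), np.float64(254.1)) [ 0.4586 -0.1223  0.06  ]
dark 108 [ 76 112  25  12] (np.float64(380.9), np.float64(257.8)) [ 0.4537 -0.1685  0.06  ]
```

View pics/c1.png

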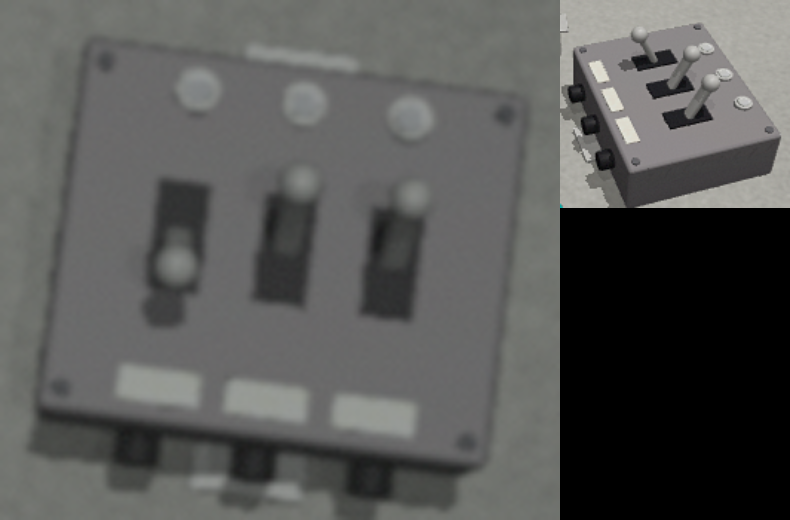

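Confirmed: the large grey box has lamps on the far edge and white tags on the near edge. Its balls in the crop are a at (176,265) = off, b at (302,183) = on and c at (412,196) = on. So a needs to go on and b off. I'll poke each with closed fingers.

```bash
cat >> h.py <<'E'
P=[ray("top",290+(u+.5)/4-.5,140+(v+.5)/4-.5,.06) for u,v in((105,62),(505,115),(466,442),(60,386))]
C=np.mean(P,0);d=(P[0]-P[1])+(P[3]-P[2]);yaw=np.arctan2(-d[0],d[1])
def W(x,y,z):
    c,s=np.cos(yaw),np.sin(yaw);return [C[0]+c*x-s*y,C[1]+s*x+c*y,z]
E
python3 - <<'E'
from h import *
print(C,yaw)
for u,v in((176,265),(302,183),(412,196)):
    p=ray("top",290+u/4,140+v/4,.107)-C;c,s=np.cos(yaw),np.sin(yaw);print("ball box xy",c*p[0]+s*p[1],-s*p[0]+c*p[1])
q=robot.current_joint_pos()
best=None
for k in(1,-1):
    o=[np.pi,0,yaw+k*np.pi/2];a=robot.inverse_kinematics(W(-.07,.045,.2),o)
    print(k,a)
    if a is not None and (best is None or abs(a[5])<best[0]): best=(abs(a[5]),o)
o=best[1];print(robot.current_tcp_rot(),o)
robot.clamp(5);print("w",robot.current_width())
robot.move_to(W(-.07,.045,.2),o)
robot.movel(W(-.07,.045,.088),guard=10)
print(robot.movel(W(-.010,.045,.088),v=.06,guard=15))
robot.movel(W(-.03,.045,.088));robot.movel(W(-.03,.045,.16))
robot.movel(W(.07,0,.16));robot.movel(W(.07,0,.088),guard=10)
print(robot.movel(W(.010,0,.088),v=.06,guard=15))
robot.movel(W(.03,0,.088));robot.movel(W(.03,0,.18))
robot.move_to([.3,-.45,.25],o)
print(robot.current_time())
a=robot.get_image("top")[120:290,270:450];b=robot.get_image("side")[180:340,290:460]
cv2.imwrite("pics/c2.png",np.hstack([cv2.resize(a,(400,378)),cv2.resize(b,(400,378))]))
E
```

```text
[ 0.54604276 -0.13355859  0.06      ] -0.11115512577439324
ball box xy -0.020462934942729164 0.044167456135773345
ball box xy 0.019149774512636362 -0.0013511567409974826
ball box xy 0.01989827706649414 -0.045545428051263985
1 [-0.32850811 -0.09406831  1.89934665  0.          1.33631431 -0.21735299]
-1 None
[-3.13983891e+00 -1.82803039e-04  2.46808071e-01] [3.141592653589793, 0, np.float64(1.4596412010205033)]
w 0.0004156243105638404
False
False
12.0833
```

View pics/c2.png

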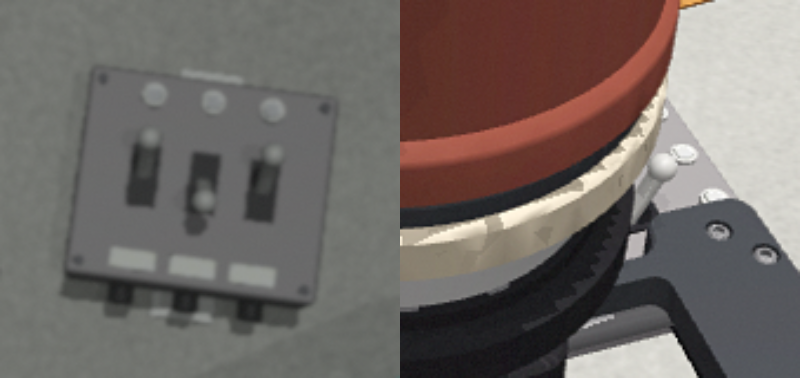

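The top view now shows a at (150,138) and c at (275,155) thrown towards the lamps, and b at (205,200) towards the tags, as required. The arm is clear of the box.

```bash
python3 -c "
from cell import robot
print(robot.sign_off())"
```

```text
the job is handed in; nothing more can be done
None
```

The large grey switch box is set as asked and handed in: I threw the +y outer switch on and the middle one off, the -y outer was already on, and the last top picture, at about 12 s, showed all three in place with the arm clear.

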